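# Sweep the loose discs through the gate

### The arm

A 6-joint arm with a two-finger parallel gripper is mounted at the origin on a cart in front of the work surface, level with it; the furniture and walls round the work are solid. World frame = base frame: x ahead of the robot, y to its left, z up, the work surface at z = 0. Lengths are in m, angles in rad, forces in N, time in s.
With the tool pointing down it reaches from about 0.25 to 0.725 m from the base axis. Payload 4 kg.
Tool frame: the origin (TCP) lies midway between the tips of the shut fingers; the grasp point (between the pads) lies 19 mm behind it; z points along the fingers, y is the direction in which the jaws open and shut (so a half turn about z gives the same grasp; the last joint's range is limited). The gripper opens to 85 mm and grips with 20 to 120 N. Pads are 22 mm wide; open, the fingers measure 114 mm over their backs; the gripper's body (76 mm by 85 mm) begins 54 mm behind the grasp point. The pads swing forward as they close: fully open they stand 13 mm farther back than shut.
Start: joints at [1.302, 0.241, 0.005, 1.335, 0, 1.571], TCP at [0.133, 0.482, 0.231] pointing down, gripper open.
Joint ranges: [-2.72, 2.72], [-1.05, 1.87], [-1.09, 1.28], [-1.99, 2.15], [-1.42, 1.44], [-3.14, 3.14]. Speed limits (rad/s): [2.79, 2.79, 3.14, 3.14, 3.14, 3.14].

### API

Orientations are given as a unit quaternion [x, y, z, w].
In Python, from workcell import monitor, cams, order gives the robot as it stands.
- The arm moves only by the tool send_rows, never from a script. Its argument "moves" is a list of rows, each a list of 4 numbers: the shift along the tool's x, y, z as a fraction of full scale, then the turn about the tool's z as a fraction of full scale. A call has 1 to 20 rows; each row shifts and turns the commanded pose from where the row before left it, along the tool's axes as they then stand; what a row does not reach is not made up. Full scale, the value 1, is 100 cm for a shift and 0.1 rad for a turn. A row lasts 1/10 s, in which the tool goes at most 50 mm and 8.59 degrees, less where a joint would pass 70% of its speed; a pose out of reach is approached as far as the arm can. A call with a number of a shift or a turn outside -1 to 1 is refused whole. A call with a gripper value outside its range is refused whole. "claw" is the gripper's target within -1 to 1 (fully open at 1, half-way at 0, shut at -1), set as the call begins (left out, the last holds). The fingers move at their own pace and stop on an object; the grip force is fixed at half the most. Time passes only in rows, so rows that do not move let the fingers close. It gives the time, the measured TCP pose, the force and the opening at its end, in the units of the state.
- monitor.get_obs(): the state, without advancing time (a new reading comes with each control period).
- cams.camera(name): name is "side" or "top"; returns (picture, depth): 420x560x3 uint8, blue, green, red; 420x560 float32, m along the optical axis (not along the pixel's ray), 0 where there is no reading.
- cams.camera_info(name): a dict with "intrinsics" (3x3 intrinsics, pixels), "T" (4x4, takes a point from camera to world coordinates). Camera axes: x right, y up, looking along -z (the intrinsics and any distortion apply to the point x, -y, -z); pixel columns grow to the right and rows downward; lengths in m; the calibration is good to about 2 mm. A picture is of the moment at which its call begins. camera_info takes no time and is no camera call.
- order.job_done(): hands the job in, once; it reports no verdict.
The state is a dict: "clock": time; "joint_pos": joint angles; "joint_vel": joint speeds; "tau": joint torques, N m; "eef_pos": TCP position; "tool_rot": TCP orientation; "ft_force": force on the tool from outside, world axes, zero at the start; "ft_torque": the same for the moment, N m; "grip_width": finger opening in m.
Only numpy, scipy, OpenCV 4.12 (cv2) and the standard library are available. Lean on these libraries where they do the work, as an engineer would, in place of code of your own. Each camera call takes 0.05 s, during which the arm holds its last target.

### The job

Push the three flat steel discs on the sorting tray one at a time through the gate in its far rim, so that they drop into the slot behind it. Slide them along the deck and never lift them, and leave the hose fitting and the rubber plug standing on the tray where they are.

Things in the scene. Friction and masses are not known exactly. Their poses are not given: they have to be found in the camera images.
- tray: fixed sorting tray; origin at bench level, z = 0; x points across the deck to the gate (turned up to 0.35 rad from straight ahead), y left, z up. White flat deck 40 mm above the bench, free inside the rim over x -114 to 102 mm, y -146 to 146 mm. Aluminium rim 6 mm thick, 12 mm above the deck all round. At the start the five things on it stand at least 45 mm apart, centre to centre, and 40 mm from the rim
- gate (a point): middle of the gate, the only opening in the rim, 46 mm wide along tray y, with rounded posts; the point is at deck height in the middle of the rim's thickness (tray x = 105 mm, y = 0). The deck ends at the rim's outer face, 3 mm beyond this point: a disc whose centre is pushed past that edge tips into the slot by itself
- slot (a point): middle of the floor of the slot, an open-topped well behind the gate: tray x 108 to 197 mm, y -40 to 40 mm, floor 36 mm below the deck (4 mm above the bench), walls up to 12 mm above deck level; room for all three discs, lying anyhow. (A tall press stands on the bench left of the tray, y over 0.4 m: keep clear of it)
- disc_1_center (a point): flat round steel disc lying on the deck, 36 mm diameter, 10 mm thick, with a darker round centre, about 60 g (varies); the point is the middle of the disc (5 mm above its underside)
- disc_2_center (a point): flat round steel disc lying on the deck, 36 mm diameter, 10 mm thick, with a darker round centre, about 60 g (varies); the point is the middle of the disc (5 mm above its underside)
- disc_3_center (a point): flat round steel disc lying on the deck, 36 mm diameter, 10 mm thick, with a darker round centre, about 60 g (varies); the point is the middle of the disc (5 mm above its underside)
- fitting: brass hose fitting standing upright on the deck on its thread, 26 mm across, 53 mm tall; loose and easily tipped; origin at the centre of its underside, z up along it; to be left alone
- plug: tapered rubber plug standing on its narrow end on the deck, 31 mm across, 34 mm tall; loose; origin at the centre of its underside, z up along it; to be left alone
There are look-alikes about, which are no part of the job. Leave any green, turquoise or yellow look-alike of the part that bears disc_3_center alone.

How it is judged:
By the outcome, as a careful person would: the job done as asked, in the order asked, and still so for the second after the job is handed in, with the robot touching nothing.
It also fails if it takes over 72 s, if anything falls off the work surface, if the arm or the gripper's body presses on something with over 40 N, if the wrist force passes 120 N, or if a joint passes its speed limit or range.

## Working session

There is one attempt and no reset: what is moved stays moved. The work goes in short steps, Python scripts to look and compute and a tool call to move; the robot and the scene stay as the last step left them, time stands still between calls to the robot, and variables do not carry over. Pictures are saved under pics/ and viewed, and the job is handed in when it is done.

Besides the shell and the picture viewer there is one more tool, called after ">>>" as name(argument=value, ...), one argument or row to a line, values as JSON. send_rows: Moves the arm, as the interface text tells. Its arguments: {"type":"object","properties":{"moves":{"type":"array","items":{"type":"array","items":{"type":"number","minimum":-1,"maximum":1}}},"claw":{"type":"number"}},"required":["moves"]}

```bash
ls; mkdir -p pics
python3 - <<'E'
from workcell import monitor, cams, order
import cv2, numpy as np
print(monitor.get_obs())
for n in ("side","top"):
    p,d=cams.camera(n); cv2.imwrite(f"pics/{n}0.png",p); np.save(f"pics/{n}0.npy",d)
    i=cams.camera_info(n); print(n,i)
E
```

```text
pics
{'clock': 0.0, 'joint_pos': array([ 1.30198751e+00,  2.41420273e-01,  3.65869952e-03,  1.33520607e+00,
       -7.83718624e-06,  1.57082593e+00]), 'joint_vel': array([ 0.000675  , -0.00204815,  0.00138117, -0.00175641,  0.00054114,
        0.00045315]), 'tau': array([ 9.84351718e-04, -3.72313821e+01,  2.52410585e+01,  1.69623335e-02,
        6.87723968e-05, -5.12647162e-06]), 'eef_pos': array([0.13261675, 0.48140024, 0.23038433]), 'tool_rot': array([ 1.34014701e-01,  9.90978749e-01, -1.07639636e-03, -1.41579439e-04]), 'ft_force': array([ 0.3245618 , -0.03845547, -0.15539054]), 'ft_torque': array([-0.00254212, -0.04823311, -0.026021  ]), 'grip_width': 0.085647981221985}
side {'intrinsics': array([[488.93900644,   0.        , 280.18226086],
       [  0.        , 488.93900644, 212.83476384],
       [  0.        ,   0.        ,   1.        ]]), 'T': array([[ 0.95265592,  0.21076503, -0.21914561,  0.34255132],
       [-0.30386144,  0.63455003, -0.71064371, -0.52113266],
       [-0.01071999,  0.74358884,  0.66855121,  0.60952334],
       [ 0.        ,  0.        ,  0.        ,  1.        ]])}
top {'intrinsics': array([[444.5594008 ,   0.        , 276.58869449],
       [  0.        , 444.5594008 , 196.2478408 ],
       [  0.        ,   0.        ,   1.        ]]), 'T': array([[ 0.00516581,  0.98330286, -0.18190326,  0.39257085],
       [-0.99991625,  0.00723777,  0.01072847,  0.08841838],
       [ 0.01186591,  0.1818326 ,  0.9832579 ,  0.89589836],
       [ 0.        ,  0.        ,  0.        ,  1.        ]])}
```

View pics/top0.png

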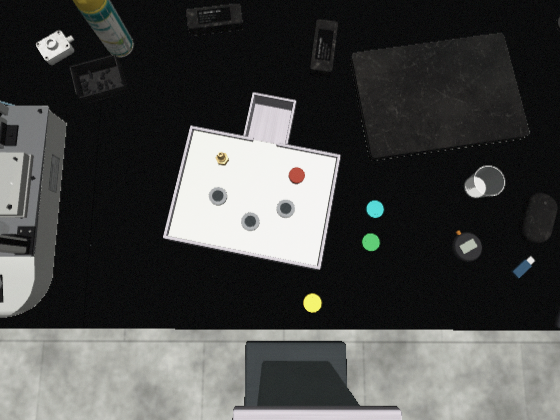

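View pics/side0.png

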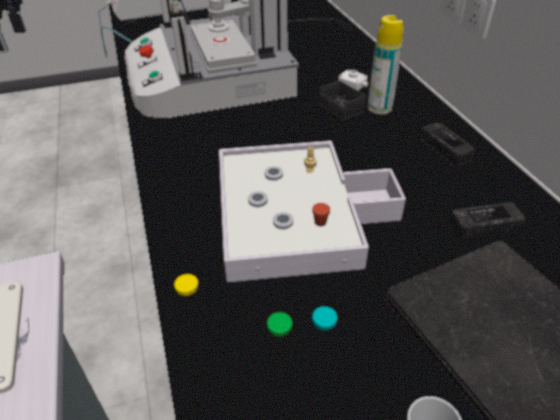

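The top view shows the tray with grey discs near (218,196), (250,222) and (286,208). The brass fitting is at (222,158), the red plug at (297,176), and the gate and slot at about (268,140). The coloured look-alikes are off the tray. Next I'll measure them.

```bash
cat > h.py <<'E'
from workcell import monitor, cams, order
import cv2, numpy as np
from scipy.optimize import least_squares
def info(n):
    i=cams.camera_info(n); return i['intrinsics'],i['T']
def ray(n,uv,z):
    K,T=info(n); u,v=uv
    d=T[:3,:3]@np.array([(u-K[0,2])/K[0,0],-(v-K[1,2])/K[1,1],-1.]); o=T[:3,3]
    return o+d*(z-o[2])/d[2]
def proj(n,P):
    K,T=info(n); c=T[:3,:3].T@(np.asarray(P)-T[:3,3]); 
    return np.array([K[0,2]+K[0,0]*c[0]/-c[2],K[1,2]-K[1,1]*c[1]/-c[2]])
def blobs(n,p,mask,lo=40):
    k,l,s,c=cv2.connectedComponentsWithStats(mask.astype(np.uint8)); 
    return [(tuple(np.round(c[i],1)),int(s[i,4]),tuple(s[i,:4])) for i in range(1,k) if s[i,4]>=lo]
E
python3 - <<'E'
from h import *
p=cv2.imread('pics/top0.png'); d=np.load('pics/top0.npy')
crop=p[85:275,155:350]; cv2.imwrite('pics/top0c.png',cv2.resize(crop,None,fx=4,fy=3.1,interpolation=cv2.INTER_CUBIC))
s=cv2.imread('pics/side0.png'); cv2.imwrite('pics/side0c.png',cv2.resize(s[130:290,205:415],None,fx=3.7,fy=3.7,interpolation=cv2.INTER_CUBIC))
# deck quad via mask of bright
hsv=cv2.cvtColor(p,cv2.COLOR_BGR2HSV)
m=(hsv[...,2]>232)&(hsv[...,1]<30); m[:85]=0;m[275:]=0;m[:,:155]=0;m[:,350:]=0
print(blobs('top',p,m,30))
cs,_=cv2.findContours(m.astype(np.uint8),cv2.RETR_EXTERNAL,cv2.CHAIN_APPROX_NONE)
c=max(cs,key=cv2.contourArea); r=cv2.convexHull(c); print(cv2.approxPolyDP(r,6,True).reshape(-1,2))
for n,im in(('top',p),('side',s)):
    hs=cv2.cvtColor(im,cv2.COLOR_BGR2HSV)
    print(n,'sat',[b for b in blobs(n,im,(hs[...,1]>100)&(hs[...,2]>60),20)])
    print(n,'dark',[b for b in blobs(n,im,(hs[...,2]<195)&(hs[...,1]<90),60) if b[1]<600])
E
```

```text
[((np.float64(253.0), np.float64(197.7)), 14767, (np.int32(169), np.int32(131), np.int32(167), np.int32(135)))]
[[194 131]
 [335 159]
 [316 265]
 [169 235]]
top sat [((np.float64(94.7), np.float64(7.0)), 439, (np.int32(73), np.int32(0), np.int32(53), np.int32(31))), ((np.float64(221.3), np.float64(157.7)), 43, (np.int32(217), np.int32(153), np.int32(9), np.int32(9))), ((np.float64(296.3), np.float64(175.0)), 190, (np.int32(289), np.int32(168), np.int32(16), np.int32(15))), ((np.float64(374.6), np.float64(208.6)), 260, (np.int32(366), np.int32(200), np.int32(18), np.int32(18))), ((np.float64(458.0), np.float64(232.2)), 20, (np.int32(456), np.int32(230), np.int32(5), np.int32(5))), ((np.float64(370.6), np.float64(241.6)), 263, (np.int32(362), np.int32(233), np.int32(18), np.int32(18))), ((np.float64(521.6), np.float64(268.5)), 165, (np.int32(513), np.int32(260), np.int32(19), np.int32(18))), ((np.float64(312.1), np.float64(302.5)), 298, (np.int32(303), np.int32(293), np.int32(19), np.int32(20)))]
top dark [((np.float64(194.7), np.float64(165.9)), 393, (np.int32(166), np.int32(128), np.
[... 1358 characters left out ...]
3), np.int32(273), np.int32(26), np.int32(24))), ((np.float64(324.4), np.float64(317.3)), 515, (np.int32(312), np.int32(306), np.int32(26), np.int32(24))), ((np.float64(279.3), np.float64(323.3)), 517, (np.int32(266), np.int32(311), np.int32(27), np.int32(26)))]
side dark [((np.float64(273.2), np.float64(173.6)), 234, (np.int32(264), np.int32(166), np.int32(20), np.int32(15))), ((np.float64(257.4), np.float64(199.4)), 269, (np.int32(248), np.int32(192), np.int32(20), np.int32(16))), ((np.float64(319.9), np.float64(219.1)), 84, (np.int32(312), np.int32(206), np.int32(19), np.int32(21))), ((np.float64(282.7), np.float64(220.9)), 303, (np.int32(272), np.int32(212), np.int32(22), np.int32(18)))]
```

```bash
ls pics
```

```text
side0.npy
side0.png
side0c.png
top0.npy
top0.png
top0c.png
```

View pics/top0c.png

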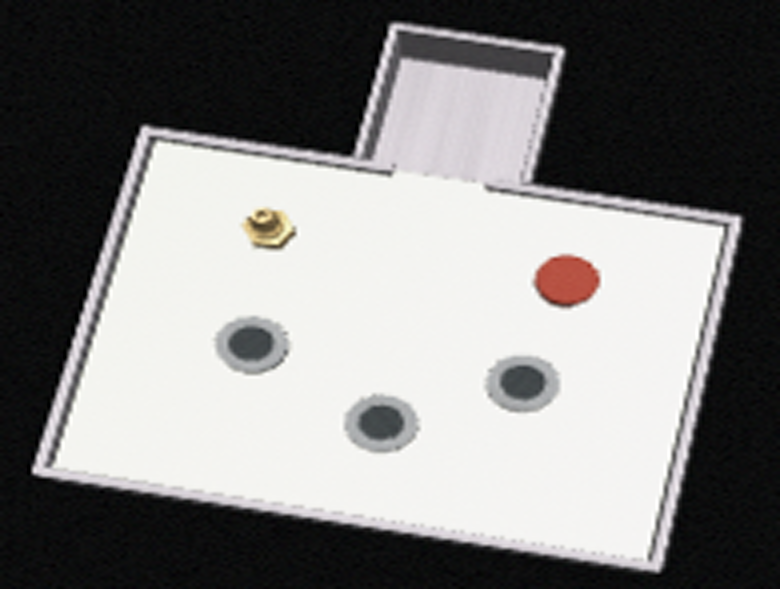

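View pics/side0c.png

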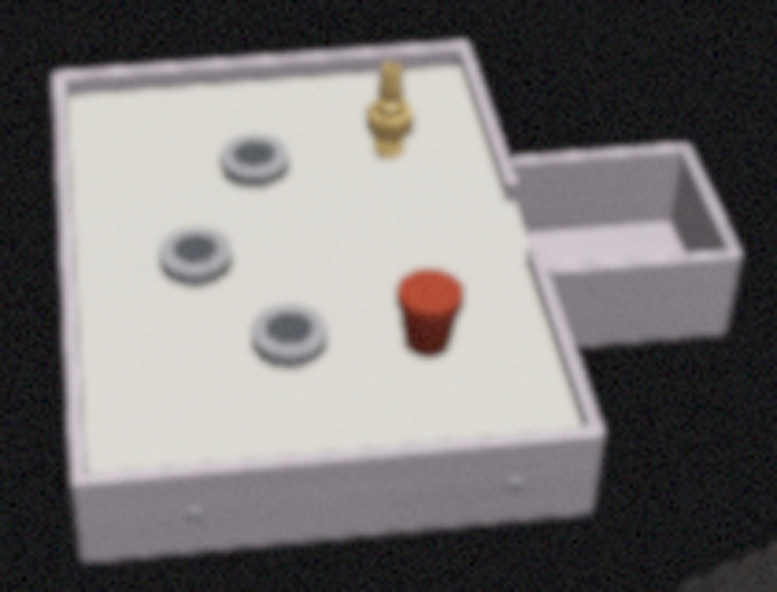

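The close-up views show the rim corners clearly, so I can fit the tray pose from both cameras.

Run:
```python
from h import *
T=[(145,126),(742,217),(660,571),(33,472)]; S=[(468,40),(606,432),(72,483),(52,72)]
T=[(155+(a+.5)/4-.5,85+(b+.5)/3.1-.5) for a,b in T]; S=[(205+(a+.5)/3.7-.5,130+(b+.5)/3.7-.5) for a,b in S]
L=np.array([(.108,.152),(.108,-.152),(-.120,-.152),(-.120,.152)])
W={}
for n,px in(('top',T),('side',S)):
    w=np.array([ray(n,q,.052)[:2] for q in px])
    mc,lc=w.mean(0),L.mean(0); H=(L-lc).T@(w-mc); a=np.arctan2(H[0,1]-H[1,0],H[0,0]+H[1,1])
    R=np.array([[np.cos(a),-np.sin(a)],[np.sin(a),np.cos(a)]]); t=mc-R@lc
    print(n,t,a,np.round((w-(L@R.T+t))*1e3,1).tolist()); W[n]=(R,t)
objs={'top':{'A':(217.6,196.0),'B':(250,221.5),'C':(285.2,208.5),'plugtop':(296.3,175)},'side':{'A':(273.2,173.6),'B':(257.4,199.4),'C':(282.7,220.9),'plugtop':(320.6,208.5)}}
for n in W:
    R,t=W[n]
    for k,uv in objs[n].items():
        z=.074 if k=='plugtop' else (.048 if n=='side' else .049)
        w=ray(n,uv,z)[:2]; print(n,k,np.round(w,4),np.round(R.T@(w-t)*1e3,1))
    u={'top':(155+265/4,85+215/3.1),'side':(205+390/3.7,130+150/3.7)}[n]
    w=ray(n,u,.078 if n=='top' else .042)[:2]; print(n,'fit',w,np.round(R.T@(w-t)*1e3,1))
    w=ray(n,{'top':(155+270/4,85+232/3.1),'side':(205+389/3.7,130+118/3.7)}[n],.06)[:2]; print(n,'fit hex',w,np.round(R.T@(w-t)*1e3,1))
d=np.load('pics/top0.npy')
for u,v in((200,175),(250,180),(300,240),(222,157)): print(d[v,u])
```

```text
top [0.55664762 0.12295851] -0.19349888305447013 [[-1.2, -1.3], [-0.6, 1.6], [1.1, 0.9], [0.7, -1.2]]
side [0.55613283 0.12075028] -0.18917896327905787 [[0.1, -0.8], [-0.1, 0.8], [0.3, 0.7], [-0.3, -0.7]]
top A [0.5489 0.1933] [-21.1  67.5]
top B [0.4997 0.1299] [-57.2  -4.2]
top C [0.5253 0.0624] [-19.1 -65.4]
top plugtop [0.5859 0.0422] [ 44.2 -73.6]
top fit [0.62411288 0.18513851] [54.2 74. ]
top fit hex [0.61822723 0.1845416 ] [48.6 72.3]
side A [0.5478 0.1854] [-20.4  61.9]
side B [0.4991 0.1224] [-56.3  -9.1]
side C [0.5245 0.055 ] [-18.7 -70.5]
side plugtop [0.5847 0.0373] [ 43.8 -76.6]
side fit [0.62051335 0.1794859 ] [52.2 69.8]
side fit hex [0.62065574 0.1829304 ] [51.7 73.2]
0.875448
0.87376857
0.8563897
0.8332553
```

The two cameras agree to about 2 mm on the tray, and the discs agree once I use their dark centres. I'll refine the disc centres from those and plan the pushes. The fingers will be set about 24 mm apart as a two-point cradle behind each disc.

```bash
cat >> h.py <<'E'
YAW=-0.191; TT=np.array([.5564,.1219])
def R2(a): return np.array([[np.cos(a),-np.sin(a)],[np.sin(a),np.cos(a)]])
def t2w(p): return TT+R2(YAW)@(np.array(p[:2])/1e3)
def w2t(p): return R2(YAW).T@(np.array(p[:2])-TT)*1e3
from scipy.spatial.transform import Rotation as Ro
def state():
    o=monitor.get_obs(); M=Ro.from_quat(o['tool_rot']).as_matrix()
    h=np.arctan2(-M[1,0],-M[0,0]); return o,np.array(o['eef_pos']),h,M
def plan(wps,start=None):
    """wps: list of (x,y tray mm, z m, heading tray rad, nrows). Heading is -tool x. prints rows in tool units"""
    if start is None:
        o,p,h,M=state()
    else: p,h=start
    for (x,y,z,ht,n) in wps:
        tgt=np.array([*t2w((x,y)),z]); ht=ht+YAW; p0=p.copy();h0=h
        dh=(ht-h0+np.pi)%(2*np.pi)-np.pi
        for i in range(n):
            q=p0+(tgt-p0)*(i+1)/n; d=q-p
            ex=-np.array([np.cos(h),np.sin(h)]); ey=np.array([-np.sin(h),np.cos(h)])  # tool y
            print([round(float(d[:2]@ex),4),round(float(d[:2]@ey),4),round(-float(d[2]),4),round(-dh/n*10,3)])
            p=q; h=h0+dh*(i+1)/n
        print('--',w2t(p),p,h)
def darks(n,p):
    g=p.max(2); m=((g<110)&(p.min(2)>30)).astype(np.uint8)
    out=[]
    for c,a,b in blobs(n,p,m,20):
        if a>160: continue
        w=ray(n,c,.050)[:2]; t=w2t(w)
        if -114<t[0]<250 and abs(t[1])<146: out.append((np.round(t,1).tolist(),a,c))
    return out
E
python3 - <<'E'
from h import *
for n in('top','side'):
    print(n,darks(n,cv2.imread(f'pics/{n}0.png')))
o,p,h,M=state(); print(p,h,M.round(3).tolist(),proj('top',p),proj('side',p), w2t(p[:2]))
E
```

```text
top [([164.3, -43.7], 42, (np.float64(292.7), np.float64(117.6))), ([-20.1, 69.5], 89, (np.float64(217.2), np.float64(195.4))), ([-18.4, -64.1], 93, (np.float64(285.2), np.float64(208.0))), ([-56.0, -2.6], 92, (np.float64(249.9), np.float64(220.8)))]
side [([-20.2, 65.2], 23, (np.float64(273.1), np.float64(171.3))), ([187.4, -12.1], 156, (np.float64(391.8), np.float64(187.8))), ([-56.4, -5.8], 34, (np.float64(257.1), np.float64(196.9))), ([43.2, -81.2], 37, (np.float64(319.9), np.float64(220.6))), ([-18.1, -67.2], 44, (np.float64(282.7), np.float64(218.2)))]
[0.13262688 0.48150925 0.23050027] -0.26876538465289257 [[-0.964, 0.266, -0.0], [0.266, 0.964, -0.002], [-0.0, -0.002, -1.0]] [-20.12276727 471.90482751] [14.11762941 47.9913293 ] [-484.33526536  272.62028894]
```

Run:
```python
from h import *
a=w2t((.22,.30))
plan([(a[0],a[1],.21,-.3,6),(-42,90,.13,-.785,10)])
```

```text
[-0.0221, -0.0253, 0.0034, np.float64(0.37)]
[-0.023, -0.0245, 0.0034, np.float64(0.37)]
[-0.0239, -0.0236, 0.0034, np.float64(0.37)]
[-0.0247, -0.0227, 0.0034, np.float64(0.37)]
[-0.0256, -0.0218, 0.0034, np.float64(0.37)]
[-0.0264, -0.0208, 0.0034, np.float64(0.37)]
-- [-364.0931747   110.99878439] [0.22 0.3  0.21] -0.4909999999999999
[-0.0314, 0.0075, 0.008, np.float64(0.485)]
[-0.031, 0.009, 0.008, np.float64(0.485)]
[-0.0305, 0.0105, 0.008, np.float64(0.485)]
[-0.03, 0.012, 0.008, np.float64(0.485)]
[-0.0294, 0.0134, 0.008, np.float64(0.485)]
[-0.0287, 0.0148, 0.008, np.float64(0.485)]
[-0.0279, 0.0162, 0.008, np.float64(0.485)]
[-0.0271, 0.0175, 0.008, np.float64(0.485)]
[-0.0262, 0.0188, 0.008, np.float64(0.485)]
[-0.0253, 0.0201, 0.008, np.float64(0.485)]
-- [-42.  90.] [0.53224945 0.21823665 0.13      ] -0.9760000000000002
```

>>> send_rows(
  moves=[
    [-0.022, -0.025, 0.0035, 0.37],
    [-0.023, -0.0245, 0.0035, 0.37],
    [-0.024, -0.0235, 0.0035, 0.37],
    [-0.025, -0.0225, 0.0035, 0.37],
    [-0.0255, -0.022, 0.0035, 0.37],
    [-0.0265, -0.021, 0.0035, 0.37],
    [-0.0315, 0.0075, 0.008, 0.485],
    [-0.031, 0.009, 0.008, 0.485],
    [-0.0305, 0.0105, 0.008, 0.485],
    [-0.03, 0.012, 0.008, 0.485],
    [-0.0295, 0.0135, 0.008, 0.485],
    [-0.0285, 0.015, 0.008, 0.485],
    [-0.028, 0.016, 0.008, 0.485],
    [-0.027, 0.0175, 0.008, 0.485],
    [-0.026, 0.019, 0.008, 0.485],
    [-0.0255, 0.02, 0.008, 0.485],
    [0, 0, 0, 0],
    [0, 0, 0, 0],
    [0, 0, 0, 0],
  ],
  claw=-0.44,
)

```text
clock: 2.0
eef_pos: [0.5319, 0.2189, 0.1301]
tool_rot: [0.468, 0.883, -0.0, -0.001]
ft_force: [-0.2, 0.9, -0.1]
grip_width: 0.0238
```

Run:
```python
from h import *
o,p,h,M=state(); print(o['clock'],p,w2t(p),h-YAW,o['grip_width'],o['ft_force'],M[2].round(4))
plan([(-42,90,.044,-.785,4)])
```

```text
2.0 [0.53190154 0.21886733 0.13012137] [-42.46130602  90.55315818] -0.7840686169834508 0.023813922828043232 [-0.22066648  0.85034246 -0.11108851] [ 5.0e-04 -1.3e-03 -1.0e+00]
[-0.0002, -0.0, 0.0215, np.float64(0.002)]
[-0.0002, -0.0, 0.0215, np.float64(0.002)]
[-0.0002, -0.0, 0.0215, np.float64(0.002)]
[-0.0002, -0.0, 0.0215, np.float64(0.002)]
-- [-42.  90.] [0.53224945 0.21823665 0.044     ] -0.9759999999999999
```

Tracking is good. I'll lower to z ≈ 0.044 and take a look.

>>> send_rows(
  moves=[
    [0, 0, 0.022, 0],
    [0, 0, 0.022, 0],
    [0, 0, 0.022, 0],
    [0, 0, 0.012, 0],
    [0, 0, 0.008, 0],
    [0, 0, 0, 0],
    [0, 0, 0, 0],
  ],
)

```text
clock: 2.7
eef_pos: [0.5333, 0.2192, 0.0452]
tool_rot: [0.469, 0.883, 0.001, 0.0]
ft_force: [0.4, 0.2, -0.5]
grip_width: 0.0241
```

Run:
```python
from h import *
o,p,h,M=state(); print(o['clock'],p,w2t(p),h-YAW,o['ft_force'])
s,_=cams.camera('side'); cv2.imwrite('pics/s1.png',cv2.resize(s[60:290,195:415],None,fx=2.6,fy=2.6,interpolation=cv2.INTER_CUBIC))
```

```text
2.7 [0.53334622 0.21920286 0.04519349] [-41.10660122  91.15684926] -0.7844292256084353 [ 0.40594111  0.20068395 -0.50108657]
```

View pics/s1.png

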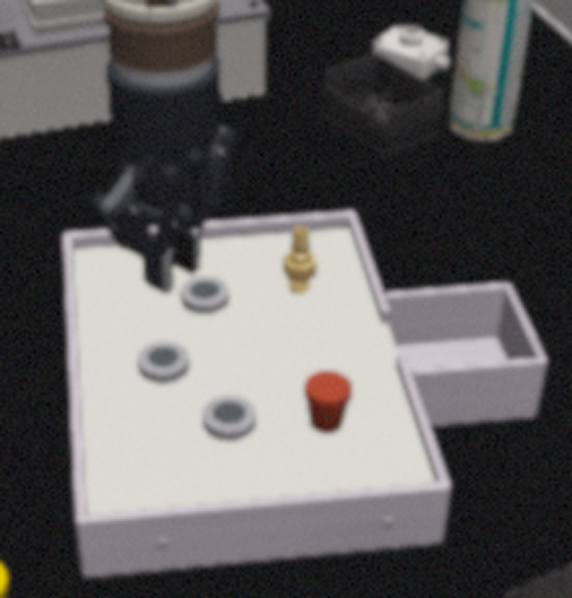

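The side view shows the fingers down behind the left disc: finger tips at about (155,280) and (190,255), disc at (205,292). The fitting and plug haven't moved.

Run:
```python
from h import *
plan([(22.7,24.2,.0435,-.785,15)])
```

```text
[-0.0062, -0.0002, 0.0001, np.float64(0.0)]
[-0.0062, -0.0002, 0.0001, np.float64(0.0)]
[-0.0062, -0.0002, 0.0001, np.float64(0.0)]
[-0.0062, -0.0002, 0.0001, np.float64(0.0)]
[-0.0062, -0.0002, 0.0001, np.float64(0.0)]
[-0.0062, -0.0002, 0.0001, np.float64(0.0)]
[-0.0062, -0.0002, 0.0001, np.float64(0.0)]
[-0.0062, -0.0002, 0.0001, np.float64(0.0)]
[-0.0062, -0.0002, 0.0001, np.float64(0.0)]
[-0.0062, -0.0002, 0.0001, np.float64(0.0)]
[-0.0062, -0.0002, 0.0001, np.float64(0.0)]
[-0.0062, -0.0002, 0.0001, np.float64(0.0)]
[-0.0062, -0.0002, 0.0001, np.float64(0.0)]
[-0.0062, -0.0002, 0.0001, np.float64(0.0)]
[-0.0062, -0.0002, 0.0001, np.float64(0.0)]
-- [22.7 24.2] [0.58328135 0.14135053 0.0435    ] -0.9760000000000001
```

>>> send_rows(
  moves=[
    [0, -0.001, 0.0015, 0],
    [-0.006, -0.0002, 0, 0],
    [-0.006, -0.0002, 0, 0],
    [-0.006, -0.0002, 0, 0],
    [-0.006, -0.0002, 0, 0],
    [-0.006, -0.0002, 0, 0],
    [-0.006, -0.0002, 0, 0],
    [-0.006, -0.0002, 0, 0],
    [-0.006, -0.0002, 0, 0],
    [-0.006, -0.0002, 0, 0],
    [-0.006, -0.0002, 0, 0],
    [-0.006, -0.0002, 0, 0],
    [-0.006, -0.0002, 0, 0],
    [-0.006, -0.0002, 0, 0],
    [-0.006, -0.0002, 0, 0],
    [-0.003, 0, 0, 0],
    [0, 0, 0, 0],
    [0, 0, 0, 0],
  ],
)

```text
clock: 4.55
eef_pos: [0.5785, 0.1442, 0.0426]
tool_rot: [0.469, 0.883, -0.0, 0.0]
ft_force: [0.0, 0.7, 0.3]
grip_width: 0.024
```

```bash
cat > look.py <<'E'
from h import *
import sys
o,p,h,M=state(); print(round(o['clock'],2),p.round(4),w2t(p).round(1),round(h-YAW,3),o['ft_force'].round(1),o['grip_width'])
for n in sys.argv[2:]:
    s,_=cams.camera(n); r=s[60:290,195:415] if n=='side' else s[75:275,155:350]
    print(n,darks(n,s))
    cv2.imwrite(f'pics/{n}{sys.argv[1]}.png',cv2.resize(r,None,fx=2.6,fy=2.6,interpolation=cv2.INTER_CUBIC))
E
python3 look.py 2 side top
```

```text
4.55 [0.5785 0.1442 0.0426] [17.5 26.1] -0.785 [0.  0.7 0.3] 0.02396024047651286
side [([187.3, -12.3], 153, (np.float64(391.8), np.float64(187.9))), ([35.1, 5.7], 28, (np.float64(307.0), np.float64(188.6))), ([-55.9, -5.6], 31, (np.float64(257.4), np.float64(196.8))), ([38.3, -77.8], 21, (np.float64(316.7), np.float64(219.5))), ([-17.9, -67.0], 37, (np.float64(282.8), np.float64(218.1)))]
top [([183.4, 30.9], 29, (np.float64(258.1), np.float64(101.7))), ([-39.5, -139.0], 145, (np.float64(321.5), np.float64(226.3)))]
```

View pics/side2.png

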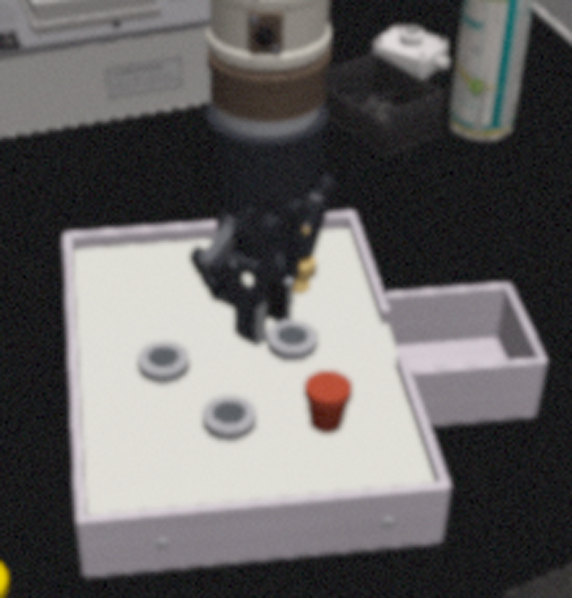

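View pics/top2.png

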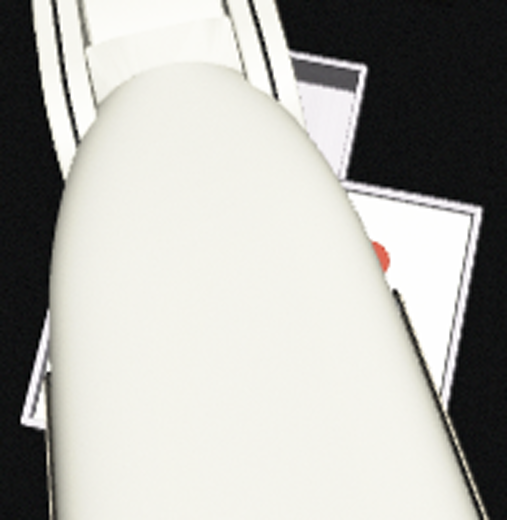

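The side view shows the disc cradled at about (292,337), clear of the plug at (328,400). The fitting's base is still at (300,288). The arm hides the top view. Next I'll swing around the disc and push it straight through the gate.

Run:
```python
from h import *
D=np.array([35.5,7.0])
w=[]
for i in range(8):
    h=-.785+(i+1)*.685/8; q=D-25*np.array([np.cos(h),np.sin(h)]); w.append((q[0],q[1],.0430,h,1))
w.append((87,1.8,.043,-.1,12)); plan(w)
```

```text
[-0.0016, -0.003, -0.0004, np.float64(-0.854)]
-- [16.36888315 23.09348838] [0.5768553  0.14146605 0.043     ] -0.8903750000000001
[-0.0001, -0.0021, -0.0, np.float64(-0.856)]
-- [15.06264983 21.39842762] [0.57525103 0.14004979 0.043     ] -0.8047499999999999
[-0.0001, -0.0021, -0.0, np.float64(-0.856)]
-- [13.90616429 19.59786726] [0.57377375 0.13850152 0.043     ] -0.719125
[-0.0001, -0.0021, -0.0, np.float64(-0.856)]
-- [12.90790029 17.70500027] [0.5724343  0.13683259 0.043     ] -0.6334999999999997
[-0.0001, -0.0021, -0.0, np.float64(-0.856)]
-- [12.07517227 15.73369601] [0.57124248 0.13505522 0.043     ] -0.5478749999999999
[-0.0001, -0.0021, -0.0, np.float64(-0.856)]
-- [11.41408177 13.69839854] [0.57020703 0.13318243 0.043     ] -0.46225000000000005
[-0.0001, -0.0021, -0.0, np.float64(-0.856)]
-- [10.9294727  11.61402082] [0.56933553 0.13122796 0.043     ] -0.3766250000000002
[-0.0001, -0.0021, -0.0, np.float64(-0.856)]
-- [10.62489587  9.49583542] [0.56863438 0.12920611 0.043     ] -0.2909999999999999
[-0.0064, -0.0, -0.0, np.float64(-0.0)]
[-0.0064, -0.0, -0.0, np.float64(-0.0)]
[-0.0064, -0.0, -0.0, np.float64(-0.0)]
[-0.0064, -0.0, -0.0, np.float64(-0.0)]
[-0.0064, -0.0, -0.0, np.float64(-0.0)]
[-0.0064, -0.0, -0.0, np.float64(-0.0)]
[-0.0064, -0.0, -0.0, np.float64(-0.0)]
[-0.0064, -0.0, -0.0, np.float64(-0.0)]
[-0.0064, -0.0, -0.0, np.float64(-0.0)]
[-0.0064, -0.0, -0.0, np.float64(-0.0)]
[-0.0064, -0.0, -0.0, np.float64(-0.0)]
[-0.0064, -0.0, -0.0, np.float64(-0.0)]
-- [87.   1.8] [0.64215961 0.10715112 0.043     ] -0.2909999999999999
```

>>> send_rows(
  moves=[
    [-0.001, -0.003, 0, -0.85],
    [0, -0.002, 0, -0.85],
    [0, -0.002, 0, -0.85],
    [0, -0.002, 0, -0.85],
    [0, -0.002, 0, -0.85],
    [0, -0.002, 0, -0.85],
    [0, -0.002, 0, -0.85],
    [0, -0.002, 0, -0.85],
    [0, 0, 0, 0],
    [-0.006, 0, 0, 0],
    [-0.006, 0, 0, 0],
    [-0.006, 0, 0, 0],
    [-0.006, 0, 0, 0],
    [-0.006, 0, 0, 0],
    [-0.003, 0, 0, 0],
    [0, 0, 0, 0],
    [0, 0, 0, 0],
  ],
)

```text
clock: 6.35
eef_pos: [0.6, 0.1213, 0.0428]
tool_rot: [0.147, 0.989, -0.0, -0.0]
ft_force: [0.3, 0.1, -0.3]
grip_width: 0.024
```

```bash
python3 look.py 3 side
```

```text
6.35 [0.6    0.1213 0.0428] [42.9  7.7] -0.105 [ 0.3  0.1 -0.3] 0.024039477446656594
side [([187.3, -12.3], 154, (np.float64(391.8), np.float64(187.9))), ([67.9, 2.2], 32, (np.float64(325.2), np.float64(188.3))), ([-55.9, -5.9], 35, (np.float64(257.4), np.float64(196.9))), ([45.5, -81.2], 33, (np.float64(321.3), np.float64(220.5))), ([-17.9, -67.2], 45, (np.float64(282.8), np.float64(218.2)))]
```

View pics/side3.png

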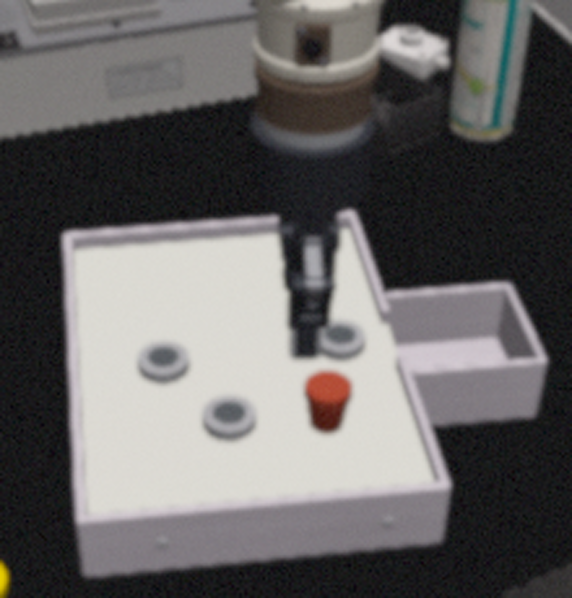

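Run:
```python
from h import *
# gate posts, tops of rim, from side0 crop (scale 3.7, offs 205,130) and top0 crop
for q in((517,186),(532,250)): print('side',w2t(ray('side',(205+q[0]/3.7,130+q[1]/3.7),.052)).round(1))
for q in((392,172),(487,186)): print('top',w2t(ray('top',(155+q[0]/4,85+q[1]/3.1),.052)).round(1))
print(w2t(ray('side',(325.2,188.3),.05)))
```

```text
side [107.2  18.2]
side [103.7 -31.1]
top [101.2  24.1]
top [101.4 -23.6]
[67.89246872  2.24091866]
```

Run:
```python
from h import *
s=cv2.imread('pics/side0.png')[165:215,320:375]; s=cv2.resize(s,None,fx=10,fy=10,interpolation=cv2.INTER_CUBIC)
for (y,col) in((23,(0,0,255)),(-23,(0,160,0)),(0,(255,0,0))):
    for x in(102,105,108):
        for z in((.04,.052) if y else (.04,)):
            w=t2w((x,y)); q=proj('side',[w[0],w[1],z]); cv2.circle(s,(int((q[0]-320+.5)*10),int((q[1]-165+.5)*10)),4,col,-1 if z>.05 else 1)
t=cv2.imread('pics/top0.png')[120:160,240:300]; t=cv2.resize(t,None,fx=10,fy=10,interpolation=cv2.INTER_CUBIC)
for (y,col) in((23,(0,0,255)),(-23,(0,160,0)),(0,(255,0,0))):
    for x in(102,105,108):
        for z in((.04,.052) if y else (.04,)):
            w=t2w((x,y)); q=proj('top',[w[0],w[1],z]); cv2.circle(t,(int((q[0]-240+.5)*10),int((q[1]-120+.5)*10)),4,col,-1 if z>.05 else 1)
cv2.imwrite('pics/gs.png',s); cv2.imwrite('pics/gt.png',t)
```

```text
(no output)
```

View pics/gs.png

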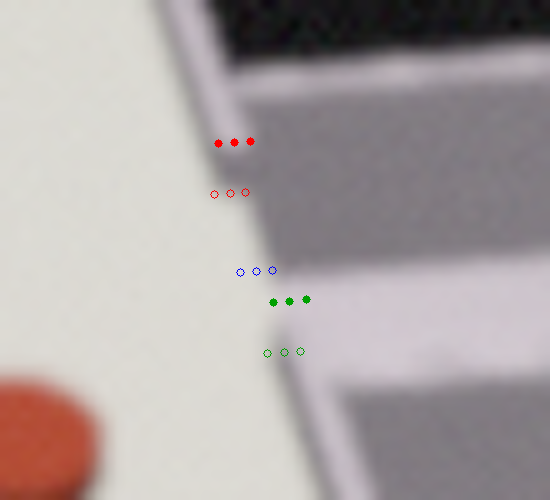

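View pics/gt.png

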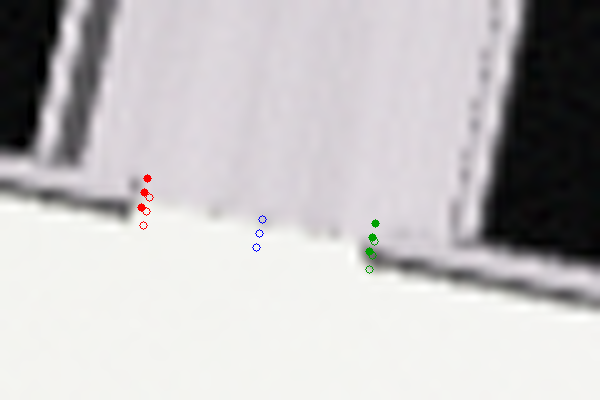

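>>> send_rows(
  moves=[
    [-0.006, -0.0002, 0, 0],
    [-0.006, -0.0002, 0, 0],
    [-0.006, -0.0002, 0, 0],
    [-0.006, -0.0002, 0, 0],
    [-0.006, -0.0002, 0, 0],
    [-0.006, 0, 0, 0],
    [-0.006, 0, 0, 0],
    [-0.003, 0, 0, 0],
    [0, 0, 0, 0],
    [0, 0, 0, 0],
  ],
)

```text
clock: 7.4
eef_pos: [0.6429, 0.1073, 0.0428]
tool_rot: [0.147, 0.989, -0.0, 0.0]
ft_force: [-0.9, 0.0, -0.6]
grip_width: 0.024
```

```bash
python3 look.py 4 side
```

```text
7.4 [0.6429 0.1073 0.0428] [87.7  2. ] -0.105 [-0.9  0.  -0.6] 0.023988548514281813
side [([187.3, -12.3], 153, (np.float64(391.8), np.float64(187.9))), ([-56.3, -5.8], 35, (np.float64(257.2), np.float64(196.9))), ([42.2, -80.1], 34, (np.float64(319.2), np.float64(220.2))), ([-18.3, -67.4], 46, (np.float64(282.6), np.float64(218.3)))]
```

View pics/side4.png

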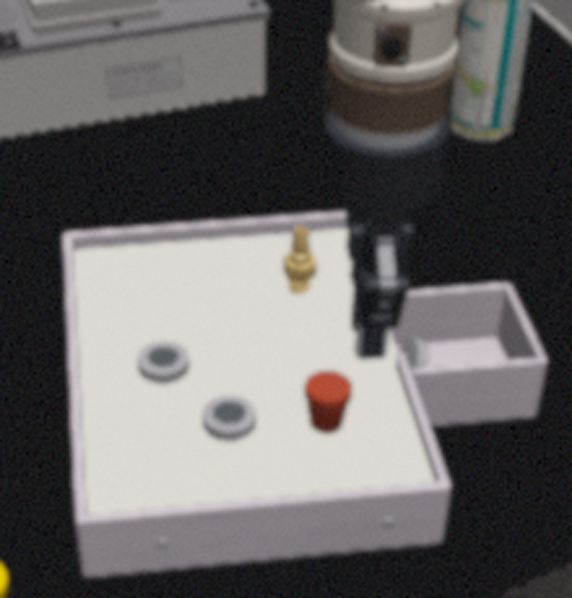

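The first disc has gone over the edge and shows tilted in the slot at about (418,352). I'll back off, rise and move behind the middle disc.

Run:
```python
from h import *
plan([(67,4,.0428,-.105,2),(60,4,.12,-.08,3),(-89,-5,.12,.026,6),(-89,-5,.0435,.026,4)])
```

```text
[0.0103, -0.0001, -0.0, np.float64(0.001)]
[0.0103, -0.0001, -0.0, np.float64(0.001)]
-- [67.  4.] [0.62294096 0.11310793 0.0428    ] -0.2959999999999998
[0.0023, -0.0002, -0.0257, np.float64(-0.083)]
[0.0023, -0.0002, -0.0257, np.float64(-0.083)]
[0.0023, -0.0002, -0.0257, np.float64(-0.083)]
-- [60.  4.] [0.61606826 0.11443681 0.12      ] -0.2709999999999999
[0.0246, -0.0035, -0.0, np.float64(-0.177)]
[0.0247, -0.003, -0.0, np.float64(-0.177)]
[0.0247, -0.0026, -0.0, np.float64(-0.177)]
[0.0248, -0.0022, -0.0, np.float64(-0.177)]
[0.0248, -0.0017, -0.0, np.float64(-0.177)]
[0.0248, -0.0013, -0.0, np.float64(-0.177)]
-- [-89.  -5.] [0.46806927 0.13388676 0.12      ] -0.16500000000000004
[0.0, 0.0, 0.0191, np.float64(-0.0)]
[0.0, 0.0, 0.0191, np.float64(-0.0)]
[0.0, 0.0, 0.0191, np.float64(-0.0)]
[0.0, 0.0, 0.0191, np.float64(-0.0)]
-- [-89.  -5.] [0.46806927 0.13388676 0.0435    ] -0.16500000000000004
```

>>> send_rows(
  moves=[
    [0.01, 0, 0, 0],
    [0.01, 0, 0, 0],
    [0.0025, 0, -0.0255, -0.08],
    [0.0025, 0, -0.0255, -0.08],
    [0.0025, 0, -0.0255, -0.08],
    [0.0245, -0.0035, 0, -0.18],
    [0.0245, -0.003, 0, -0.18],
    [0.025, -0.0025, 0, -0.18],
    [0.025, -0.002, 0, -0.18],
    [0.025, -0.002, 0, -0.18],
    [0.025, -0.001, 0, -0.18],
    [0, 0, 0, 0],
    [0, 0, 0, 0],
    [0, 0, 0, 0],
  ],
)

```text
clock: 8.85
eef_pos: [0.4689, 0.1353, 0.1197]
tool_rot: [0.082, 0.997, 0.0, 0.001]
ft_force: [0.8, 0.6, -0.2]
grip_width: 0.0239
```

```bash
python3 look.py 5 side top
python3 - <<'E'
from h import *
plan([(-89,-5,.0435,.026,4)])
E
```

```text
8.85 [0.4689 0.1353 0.1197] [-88.4  -3.4] 0.027 [ 0.8  0.6 -0.2] 0.023882123347780223
side [([187.3, -12.3], 154, (np.float64(391.8), np.float64(187.9))), ([-56.1, -5.9], 36, (np.float64(257.3), np.float64(196.9))), ([43.0, -79.9], 36, (np.float64(319.7), np.float64(220.1))), ([-18.3, -67.7], 48, (np.float64(282.6), np.float64(218.4)))]
top [([118.6, 43.7], 30, (np.float64(245.2), np.float64(130.7))), ([52.6, 9.1], 50, (np.float64(255.5), np.float64(165.6))), ([-28.5, -34.5], 55, (np.float64(269.1), np.float64(210.1))), ([-17.6, -64.9], 78, (np.float64(285.7), np.float64(207.7)))]
[0.0002, -0.0004, 0.019, np.float64(0.002)]
[0.0002, -0.0004, 0.019, np.float64(0.002)]
[0.0002, -0.0004, 0.019, np.float64(0.002)]
[0.0002, -0.0004, 0.019, np.float64(0.002)]
-- [-89.  -5.] [0.46806927 0.13388676 0.0435    ] -0.16500000000000023
```

View pics/side5.png

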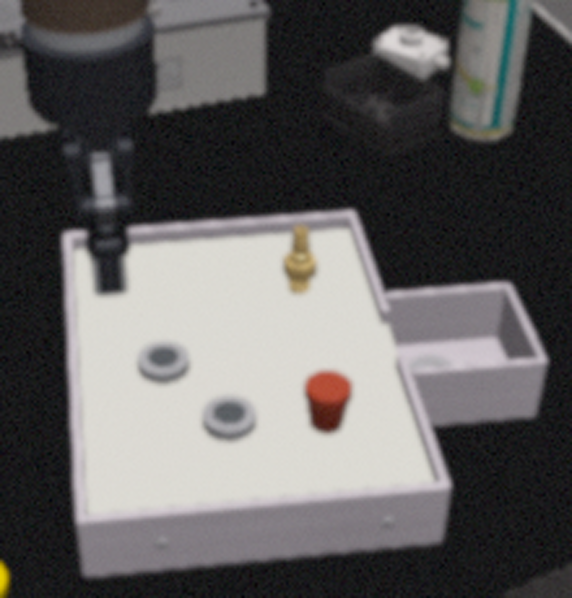

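View pics/top5.png

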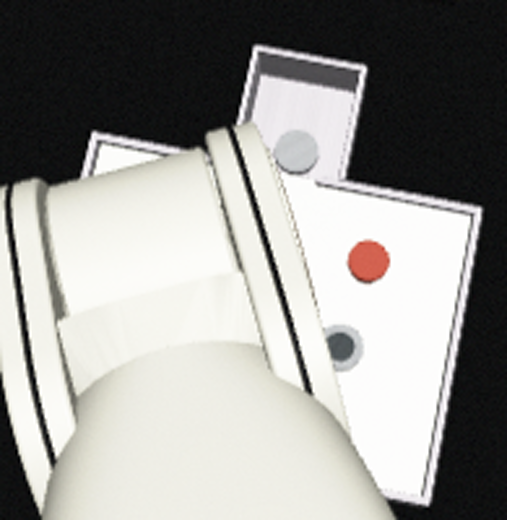

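The first disc lies flat on the slot floor at (297,152) in the top view. Now I'll lower behind the middle disc and push it.

>>> send_rows(
  moves=[
    [0, -0.001, 0.02, 0],
    [0, 0, 0.02, 0],
    [0, 0, 0.02, 0],
    [0, 0, 0.01, 0],
    [0, 0, 0.007, 0],
    [0, 0, 0, 0],
    [-0.006, 0, 0, 0],
    [-0.006, 0, 0, 0],
    [-0.008, 0, 0, 0],
    [-0.008, 0, 0, 0],
    [-0.008, 0, 0, 0],
    [-0.008, 0, 0, 0],
    [-0.008, 0, 0, 0],
    [-0.008, 0, 0, 0],
    [-0.008, 0, 0, 0],
    [-0.008, 0, 0, 0],
    [-0.008, 0, 0, 0],
    [-0.006, 0, 0, 0],
    [-0.004, 0, 0, 0],
    [0, 0, 0, 0],
  ],
)

```text
clock: 10.95
eef_pos: [0.5613, 0.1187, 0.0423]
tool_rot: [0.082, 0.997, -0.0, 0.0]
ft_force: [0.8, -0.2, -0.5]
grip_width: 0.0238
```

```bash
python3 look.py 6 side
```

```text
10.95 [0.5613 0.1187 0.0423] [ 5.5 -2.2] 0.027 [ 0.8 -0.2 -0.5] 0.023795381661172888
side [([187.3, -12.3], 154, (np.float64(391.8), np.float64(187.9))), ([42.5, -80.9], 36, (np.float64(319.5), np.float64(220.5))), ([-18.4, -67.2], 43, (np.float64(282.5), np.float64(218.2)))]
```

View pics/side6.png

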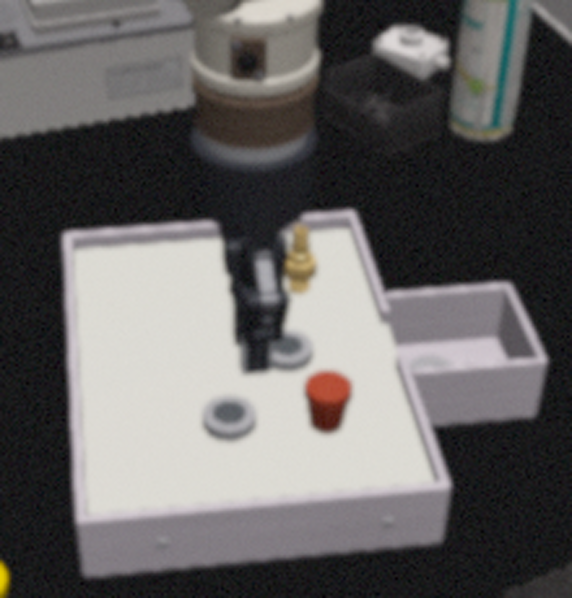

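>>> send_rows(
  moves=[
    [-0.006, 0, 0, 0],
    [-0.006, 0, 0, 0],
    [-0.006, 0, 0, 0],
    [-0.006, 0, 0, 0],
    [-0.006, 0, 0, 0],
    [-0.006, 0, 0, 0],
    [-0.006, 0, 0, 0],
    [-0.006, 0, 0, 0],
    [-0.006, 0, 0, 0],
    [-0.006, 0, 0, 0],
    [-0.006, 0, 0, 0],
    [-0.006, 0, 0, 0],
    [-0.006, 0, 0, 0],
    [-0.003, 0, 0, 0],
    [0, 0, 0, 0],
    [0, 0, 0, 0],
  ],
)

```text
clock: 12.6
eef_pos: [0.6405, 0.1056, 0.0423]
tool_rot: [0.082, 0.997, -0.0, -0.0]
ft_force: [0.6, -0.1, 0.4]
grip_width: 0.0236
```

```bash
python3 look.py 7 side
```

```text
12.6 [0.6405 0.1056 0.0423] [85.7 -0. ] 0.027 [ 0.6 -0.1  0.4] 0.02358852154790005
side [([187.2, -12.0], 155, (np.float64(391.7), np.float64(187.8))), ([42.5, -80.3], 33, (np.float64(319.4), np.float64(220.3))), ([-18.3, -67.7], 47, (np.float64(282.6), np.float64(218.4)))]
```

View pics/side7.png

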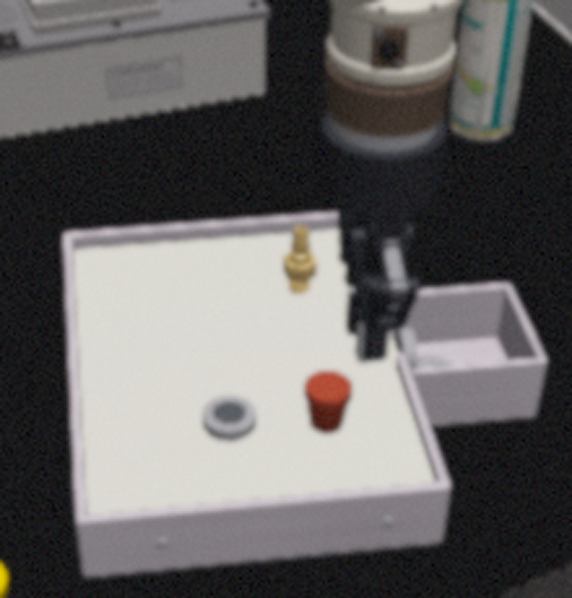

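The second disc is tipping at about (408,340) in the side view. I'll nudge it 2 mm more, back off, and move over to the last disc.

Run:
```python
from h import *
o,p,h,M=state()
plan([(67,-1,.0425,.027,2),(60,-1,.12,.027,3),(-33,-94,.12,1.1,12)])
```

```text
[0.0093, -0.0002, -0.0001, np.float64(0.001)]
[0.0093, -0.0002, -0.0001, np.float64(0.001)]
-- [67. -1.] [0.62199176 0.10819885 0.0425    ] -0.164
[0.0023, 0.0001, -0.0258, np.float64(-0.0)]
[0.0023, 0.0001, -0.0258, np.float64(-0.0)]
[0.0023, 0.0001, -0.0258, np.float64(-0.0)]
-- [60. -1.] [0.61511905 0.10952774 0.12      ] -0.164
[0.008, -0.0075, -0.0, np.float64(-0.894)]
[0.0086, -0.0068, -0.0, np.float64(-0.894)]
[0.0092, -0.006, -0.0, np.float64(-0.894)]
[0.0097, -0.0052, -0.0, np.float64(-0.894)]
[0.0101, -0.0043, -0.0, np.float64(-0.894)]
[0.0104, -0.0034, -0.0, np.float64(-0.894)]
[0.0107, -0.0024, -0.0, np.float64(-0.894)]
[0.0109, -0.0014, -0.0, np.float64(-0.894)]
[0.0109, -0.0005, -0.0, np.float64(-0.894)]
[0.0109, 0.0005, -0.0, np.float64(-0.894)]
[0.0109, 0.0015, -0.0, np.float64(-0.894)]
[0.0107, 0.0024, -0.0, np.float64(-0.894)]
-- [-33. -94.] [0.50615507 0.03587415 0.12      ] 0.9090000000000004
```

>>> send_rows(
  moves=[
    [-0.002, 0, 0, 0],
    [0, 0, 0, 0],
    [0.01, 0, 0, 0],
    [0.01, 0, 0, 0],
    [0.003, 0, -0.0255, 0],
    [0.003, 0, -0.0255, 0],
    [0.003, 0, -0.0255, 0],
    [0, 0, 0, 0],
  ],
)

```text
clock: 13.45
eef_pos: [0.6164, 0.1106, 0.1235]
tool_rot: [0.082, 0.997, 0.001, 0.004]
ft_force: [1.2, 0.3, 0.1]
grip_width: 0.0243
```

```bash
python3 look.py 8 side;python3 - <<'E'
from h import *
plan([(-33,-94,.12,1.1,12)])
E
```

```text
13.45 [0.6164 0.1106 0.1235] [61.   0.3] 0.027 [1.2 0.3 0.1] 0.024290965938020638
side [([187.3, -12.3], 154, (np.float64(391.8), np.float64(187.9))), ([43.1, -80.7], 32, (np.float64(319.8), np.float64(220.4))), ([-18.0, -67.5], 44, (np.float64(282.8), np.float64(218.3)))]
[0.008, -0.0076, 0.0001, np.float64(-0.894)]
[0.0086, -0.0069, 0.0001, np.float64(-0.894)]
[0.0092, -0.0061, 0.0001, np.float64(-0.894)]
[0.0097, -0.0052, 0.0001, np.float64(-0.894)]
[0.0101, -0.0043, 0.0001, np.float64(-0.894)]
[0.0105, -0.0034, 0.0001, np.float64(-0.894)]
[0.0107, -0.0025, 0.0001, np.float64(-0.894)]
[0.0109, -0.0015, 0.0001, np.float64(-0.894)]
[0.011, -0.0005, 0.0001, np.float64(-0.894)]
[0.011, 0.0005, 0.0001, np.float64(-0.894)]
[0.0109, 0.0014, 0.0001, np.float64(-0.894)]
[0.0107, 0.0024, 0.0001, np.float64(-0.894)]
-- [-33. -94.] [0.50615507 0.03587415 0.12      ] 0.909
```

View pics/side8.png

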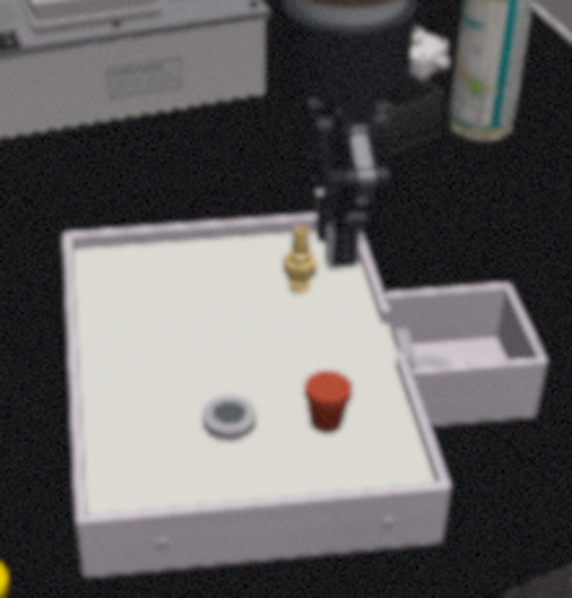

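The second disc is in the slot but stands on edge, leaning on the deck edge at (400,342) on top of the first. I'll move clear to the last disc and check from the top.

>>> send_rows(
  moves=[
    [0.008, -0.0075, 0, -0.895],
    [0.0085, -0.007, 0, -0.895],
    [0.009, -0.006, 0, -0.895],
    [0.0095, -0.005, 0, -0.895],
    [0.01, -0.0045, 0, -0.895],
    [0.0105, -0.0035, 0, -0.895],
    [0.0105, -0.0025, 0, -0.895],
    [0.011, -0.0015, 0, -0.895],
    [0.011, -0.0005, 0, -0.895],
    [0.011, 0.0005, 0, -0.895],
    [0.011, 0.0015, 0, -0.895],
    [0.0105, 0.0025, 0, -0.895],
    [0, 0, 0, 0],
    [0, 0, 0, 0],
  ],
)

```text
clock: 14.9
eef_pos: [0.5052, 0.0358, 0.1181]
tool_rot: [-0.439, 0.899, 0.0, -0.0]
ft_force: [-0.1, 0.1, 0.5]
grip_width: 0.0238
```

```bash
python3 look.py 9 side top
python3 - <<'E'
from h import *
plan([(-33,-94,.0435,1.1,4)])
E
```

```text
14.9 [0.5052 0.0358 0.1181] [-33.9 -94.3] 1.099 [-0.1  0.1  0.5] 0.023836219517130393
side [([1.6, 133.5], 99, (np.float64(280.3), np.float64(149.9))), ([187.3, -12.3], 153, (np.float64(391.8), np.float64(187.9))), ([38.2, -75.5], 21, (np.float64(316.4), np.float64(218.6))), ([-18.1, -67.0], 41, (np.float64(282.7), np.float64(218.1)))]
top [([146.1, -49.3], 68, (np.float64(293.7), np.float64(126.6))), ([42.7, -80.6], 51, (np.float64(299.5), np.float64(179.3)))]
[-0.0, -0.0001, 0.0187, np.float64(0.0)]
[-0.0, -0.0001, 0.0187, np.float64(0.0)]
[-0.0, -0.0001, 0.0187, np.float64(0.0)]
[-0.0, -0.0001, 0.0187, np.float64(0.0)]
-- [-33. -94.] [0.50615507 0.03587415 0.0435    ] 0.9089999999999999
```

View pics/side9.png

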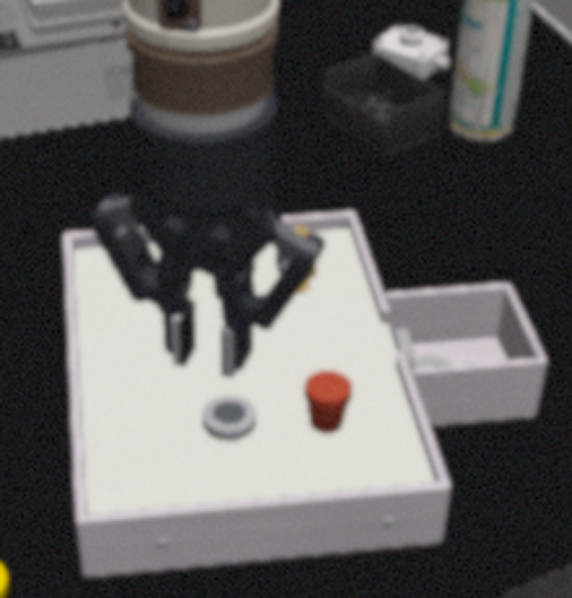

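View pics/top9.png

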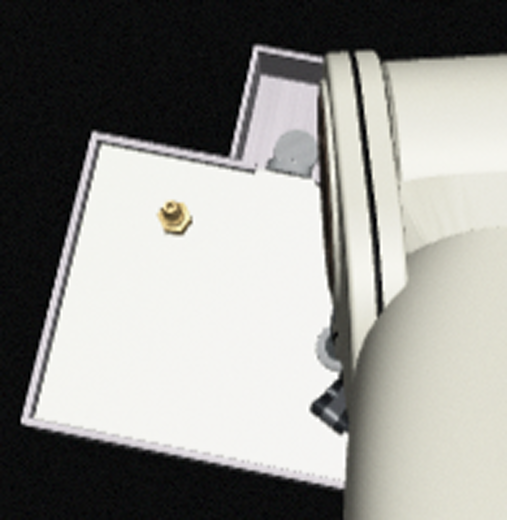

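The top view shows the second disc standing on edge just past the gate, around (290,170), beside the flat first disc. Both are inside the slot. Now I'll lower behind the third disc and push it.

>>> send_rows(
  moves=[
    [0, 0, 0.02, 0],
    [0, 0, 0.02, 0],
    [0, 0, 0.02, 0],
    [0, 0, 0.01, 0],
    [0, 0, 0.005, 0],
    [0, 0, 0, 0],
    [-0.006, 0, 0, 0],
    [-0.006, 0, 0, 0],
    [-0.006, 0, 0, 0],
    [-0.006, 0, 0, 0],
    [-0.006, 0, 0, 0],
    [-0.006, 0, 0, 0],
    [-0.006, 0, 0, 0],
    [-0.006, 0, 0, 0],
    [-0.006, 0, 0, 0],
    [-0.006, 0, 0, 0],
    [-0.006, 0, 0, 0],
    [-0.006, 0, 0, 0],
    [-0.004, 0, 0, 0],
    [0, 0, 0, 0],
  ],
)

```text
clock: 17.0
eef_pos: [0.5526, 0.0965, 0.0438]
tool_rot: [-0.44, 0.898, 0.0, 0.0]
ft_force: [0.6, -0.3, 0.1]
grip_width: 0.024
```

```bash
python3 look.py 10 side
```

```text
17.0 [0.5526 0.0965 0.0438] [  1.1 -25.6] 1.102 [ 0.6 -0.3  0.1] 0.023958404553782793
side [([18.2, 126.4], 30, (np.float64(289.0), np.float64(151.3))), ([187.3, -12.3], 150, (np.float64(391.8), np.float64(187.9))), ([43.9, -78.8], 41, (np.float64(320.1), np.float64(219.6)))]
```

View pics/side10.png

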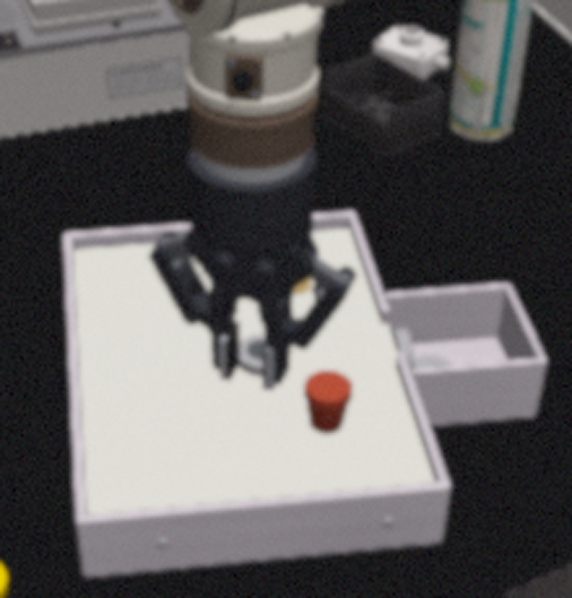

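The third disc is cradled between the fingers at about (255,353). I'll swing around it to face the gate and push on.

Run:
```python
from h import *
D=np.array([12.8,-3.1])
w=[]
for i in range(12):
    h=1.1-(i+1)*1.065/12; q=D-25*np.array([np.cos(h),np.sin(h)]); w.append((q[0],q[1],.0430,h,1))
w.append((60,-1.5,.043,.035,1)); plan(w)
```

```text
[-0.0009, 0.0019, 0.0007, np.float64(0.904)]
-- [ -0.47004416 -24.28740022] [0.55132776 0.0981435  0.043     ] 0.8202500000000001
[-0.0001, 0.0022, -0.0, np.float64(0.888)]
-- [ -2.29573154 -23.02784206] [0.54977439 0.09972675 0.043     ] 0.7315
[-0.0001, 0.0022, -0.0, np.float64(0.888)]
-- [ -4.00259447 -21.61142402] [0.54836746 0.10144144 0.043     ] 0.6427499999999999
[-0.0001, 0.0022, -0.0, np.float64(0.888)]
-- [ -5.57719756 -20.04929526] [0.54711805 0.10327408 0.043     ] 0.5539999999999998
[-0.0001, 0.0022, -0.0, np.float64(0.887)]
-- [ -7.00714649 -18.35375193] [0.54603599 0.10521026 0.043     ] 0.46525000000000016
[-0.0001, 0.0022, -0.0, np.float64(0.888)]
-- [ -8.28118557 -16.5381403 ] [0.54512979 0.10723471 0.043     ] 0.37650000000000006
[-0.0001, 0.0022, -0.0, np.float64(0.888)]
-- [ -9.38928634 -14.61675179] [0.5444066  0.10933153 0.043     ] 0.28774999999999995
[-0.0001, 0.0022, -0.0, np.float64(0.887)]
-- [-10.3227265  -12.60471038] [0.54387211 0.11148418 0.043     ] 0.1990000000000003
[-0.0001, 0.0022, -0.0, np.float64(0.888)]
-- [-11.07415857 -10.51785365] [0.54353051 0.11367574 0.043     ] 0.11025000000000018
[-0.0001, 0.0022, -0.0, np.float64(0.888)]
-- [-11.63766773  -8.37260808] [0.5433845  0.11588895 0.043     ] 0.021500000000000075
[-0.0001, 0.0022, -0.0, np.float64(0.888)]
-- [-12.00881839  -6.18585973] [0.54343523 0.11810639 0.043     ] -0.06725000000000003
[-0.0001, 0.0022, -0.0, np.float64(0.887)]
-- [-12.18468906  -3.97482137] [0.54368231 0.12031061 0.043     ] -0.1559999999999997
[-0.0722, -0.0001, -0.0, np.float64(0.0)]
-- [60.  -1.5] [0.61502413 0.10903683 0.043     ] -0.15600000000000014
```

>>> send_rows(
  moves=[
    [-0.001, 0.002, 0.0005, 0.89],
    [0, 0.0022, 0, 0.89],
    [0, 0.0022, 0, 0.89],
    [0, 0.0022, 0, 0.89],
    [0, 0.0022, 0, 0.89],
    [0, 0.0022, 0, 0.89],
    [0, 0.0022, 0, 0.89],
    [0, 0.0022, 0, 0.89],
    [0, 0.0022, 0, 0.89],
    [0, 0.0022, 0, 0.89],
    [0, 0.0022, 0, 0.89],
    [0, 0.0022, 0, 0.89],
    [0, 0, 0, 0],
    [-0.006, 0, 0, 0],
    [-0.006, 0, 0, 0],
    [-0.006, 0, 0, 0],
    [-0.006, 0, 0, 0],
    [-0.003, 0, 0, 0],
    [0, 0, 0, 0],
    [0, 0, 0, 0],
  ],
)

```text
clock: 19.05
eef_pos: [0.5692, 0.1152, 0.0432]
tool_rot: [0.079, 0.997, -0.0, -0.0]
ft_force: [-0.2, -0.4, -0.2]
grip_width: 0.0239
```

```bash
python3 look.py 11 side
```

```text
19.05 [0.5692 0.1152 0.0432] [13.8 -4.2] 0.033 [-0.2 -0.4 -0.2] 0.0238562225960584
side [([187.2, -12.0], 155, (np.float64(391.7), np.float64(187.8))), ([43.6, -79.5], 34, (np.float64(320.0), np.float64(219.9)))]
```

View pics/side11.png

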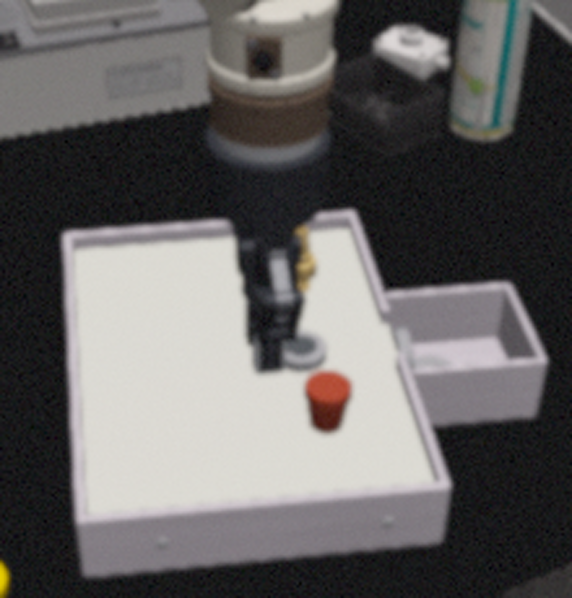

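>>> send_rows(
  moves=[
    [-0.006, 0.0001, 0, 0],
    [-0.006, 0.0001, 0, 0],
    [-0.006, 0.0001, 0, 0],
    [-0.006, 0.0001, 0, 0],
    [-0.006, 0.0001, 0, 0],
    [-0.006, 0.0001, 0, 0],
    [-0.006, 0.0001, 0, 0],
    [-0.006, 0.0001, 0, 0],
    [-0.006, 0.0001, 0, 0],
    [-0.004, 0.0001, 0, 0],
    [0, 0, 0, 0],
    [0, 0, 0, 0],
  ],
)

```text
clock: 20.3
eef_pos: [0.6267, 0.1071, 0.0432]
tool_rot: [0.079, 0.997, -0.0, -0.0]
ft_force: [-0.6, -0.0, -0.8]
grip_width: 0.0239
```

```bash
python3 look.py 12 side
```

```text
20.3 [0.6267 0.1071 0.0432] [71.8 -1.2] 0.033 [-0.6 -0.  -0.8] 0.02390878584271342
side [([187.2, -12.0], 155, (np.float64(391.7), np.float64(187.8))), ([44.5, -79.6], 37, (np.float64(320.5), np.float64(219.9)))]
```

View pics/side12.png

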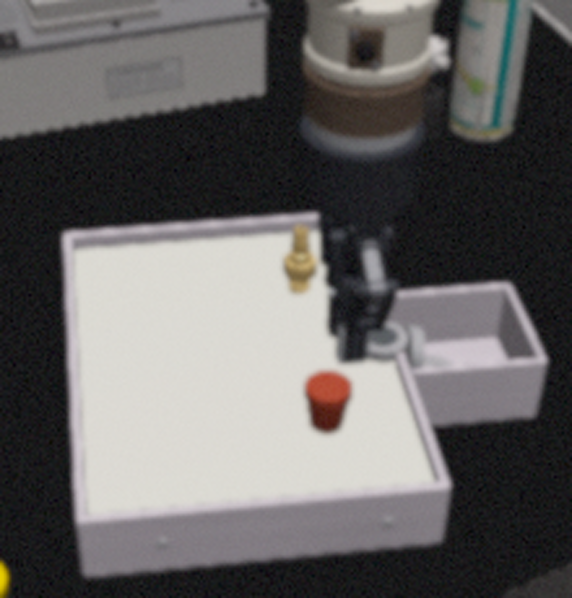

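The third disc is in the gate at (385,338), and its front has pushed the leaning second disc outward to (415,343). Forces are low, so I'll keep going.

>>> send_rows(
  moves=[
    [-0.005, 0, 0, 0],
    [-0.005, 0, 0, 0],
    [-0.004, 0, 0, 0],
    [-0.002, 0, 0, 0],
    [0, 0, 0, 0],
    [0, 0, 0, 0],
    [0, 0, 0, 0],
  ],
)

```text
clock: 21.05
eef_pos: [0.6424, 0.1046, 0.0432]
tool_rot: [0.079, 0.997, -0.0, -0.0]
ft_force: [-0.6, 0.1, 0.5]
grip_width: 0.0239
```

```bash
python3 look.py 13 side
```

```text
21.05 [0.6424 0.1046 0.0432] [87.8 -0.7] 0.033 [-0.6  0.1  0.5] 0.023919828138628703
side [([187.3, -12.3], 153, (np.float64(391.8), np.float64(187.9))), ([43.0, -79.4], 34, (np.float64(319.6), np.float64(219.9)))]
```

View pics/side13.png

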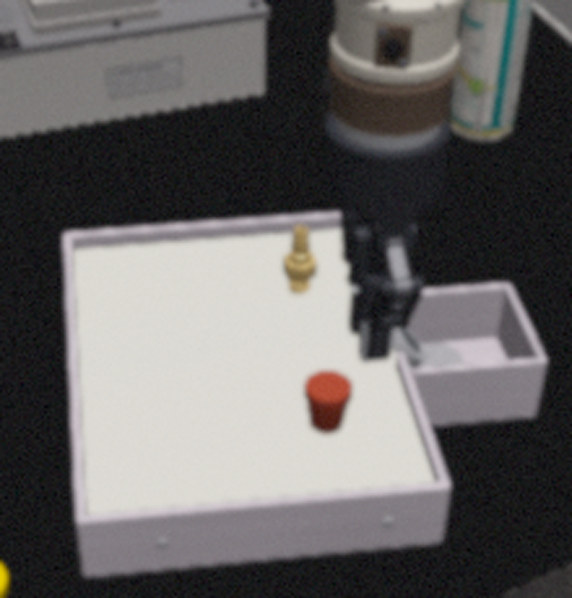

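The second disc has fallen flat and the third is tipping in. I'll retreat for a clear view.

>>> send_rows(
  moves=[
    [0.01, 0, 0, 0],
    [0.01, 0, 0, 0],
    [0.005, 0, -0.025, 0],
    [0.005, 0, -0.025, 0],
    [0.005, 0, -0.025, 0],
    [0.02, 0, -0.025, 0],
    [0.03, 0, -0.01, 0],
    [0.03, 0, 0, 0],
    [0.03, 0.01, 0, 0],
    [0.03, 0.02, 0, 0],
    [0.03, 0.02, 0, 0],
    [0.03, 0.02, 0, 0],
    [0.03, 0.02, 0, 0],
    [0, 0, 0, 0],
    [0, 0, 0, 0],
  ],
)

```text
clock: 22.6
eef_pos: [0.3946, 0.2356, 0.1536]
tool_rot: [0.078, 0.997, 0.0, 0.0]
ft_force: [-0.0, 0.0, 0.6]
grip_width: 0.0241
```

```bash
python3 look.py 14 side top
```

```text
22.6 [0.3946 0.2356 0.1536] [-180.4   80.9] 0.035 [-0.   0.   0.6] 0.024074764304187174
side [([187.3, -11.7], 158, (np.float64(391.7), np.float64(187.7)))]
top [([156.0, -44.1], 34, (np.float64(292.1), np.float64(121.5))), ([116.2, 0.2], 40, (np.float64(266.4), np.float64(136.0)))]
```

View pics/side14.png

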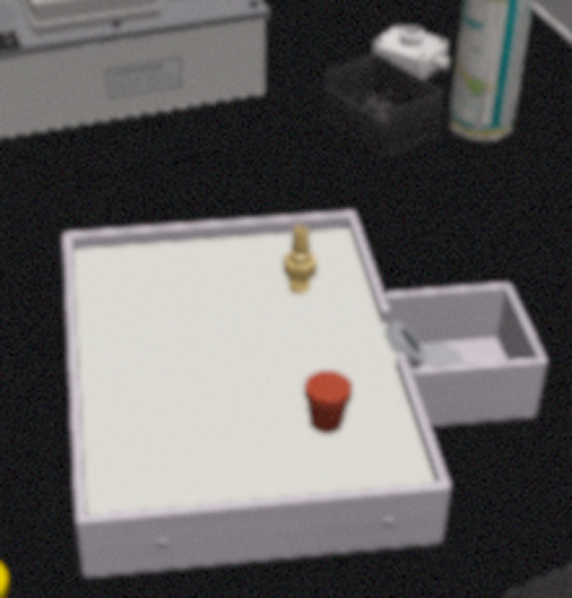

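View pics/top14.png

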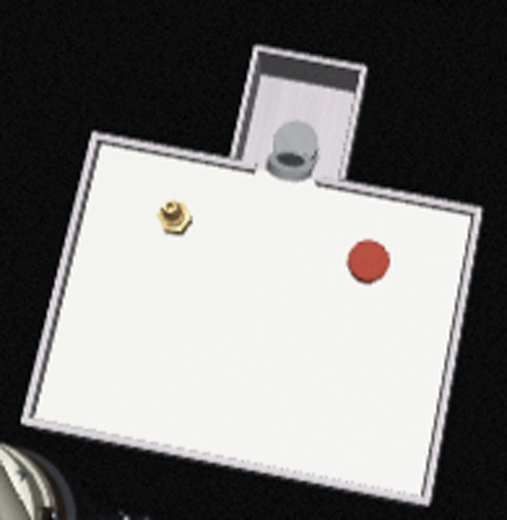

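In the top view the third disc at (291,165) hasn't dropped fully. Its rear edge still rests on the deck lip and its front lies on the other two. I'll shut the fingers (29 mm, so they fit the 46 mm gate) and push it the rest of the way.

Run:
```python
from h import *
for q in((267,165),(316,165),(290,181),(290,155)): print(w2t(ray('top',(155+(q[0]+.5)/2.6-.5,75+(q[1]+.5)/2.6-.5),.046)).round(1))
plan([(62,0,.12,0.0,9),(62,0,.0435,0,4)])
```

```text
[109.5  17.2]
[117.  -19.6]
[100.5  -2.6]
[120.8   1.5]
[-0.0265, -0.0098, 0.0037, np.float64(0.036)]
[-0.0265, -0.0097, 0.0037, np.float64(0.036)]
[-0.0266, -0.0096, 0.0037, np.float64(0.036)]
[-0.0266, -0.0095, 0.0037, np.float64(0.036)]
[-0.0267, -0.0094, 0.0037, np.float64(0.036)]
[-0.0267, -0.0093, 0.0037, np.float64(0.036)]
[-0.0267, -0.0092, 0.0037, np.float64(0.036)]
[-0.0268, -0.0091, 0.0037, np.float64(0.036)]
[-0.0268, -0.009, 0.0037, np.float64(0.036)]
-- [ 6.20000000e+01 -1.67296192e-15] [0.61727252 0.11012987 0.12      ] -0.19099999999999984
[0.0, 0.0, 0.0191, np.float64(-0.0)]
[0.0, 0.0, 0.0191, np.float64(-0.0)]
[0.0, 0.0, 0.0191, np.float64(-0.0)]
[0.0, 0.0, 0.0191, np.float64(-0.0)]
-- [ 6.20000000e+01 -1.67296192e-15] [0.61727252 0.11012987 0.0435    ] -0.19099999999999984
```

>>> send_rows(
  moves=[
    [-0.0265, -0.01, 0.0035, 0.035],
    [-0.0265, -0.0095, 0.0035, 0.035],
    [-0.0265, -0.0095, 0.0035, 0.035],
    [-0.0265, -0.0095, 0.0035, 0.035],
    [-0.0265, -0.0095, 0.0035, 0.035],
    [-0.0265, -0.0095, 0.0035, 0.035],
    [-0.0265, -0.009, 0.0035, 0.035],
    [-0.0265, -0.009, 0.0035, 0.035],
    [-0.027, -0.009, 0.0035, 0.035],
    [0, 0, 0, 0],
    [0, 0, 0.02, 0],
    [0, 0, 0.02, 0],
    [0, 0, 0.02, 0],
    [0, 0, 0.012, 0],
    [0, 0, 0, 0],
    [0, 0, 0, 0],
    [0, 0, 0, 0],
  ],
  claw=-1,
)

```text
clock: 24.4
eef_pos: [0.6169, 0.1111, 0.0512]
tool_rot: [0.095, 0.996, 0.0, 0.001]
ft_force: [-0.4, 0.1, -0.4]
grip_width: -0.0
```

```bash
python3 look.py 15 side
python3 - <<'E'
from h import *
plan([(114,0,.0435,0.0,1)])
E
```

```text
24.4 [0.6169 0.1111 0.0512] [61.5  0.9] 0.002 [-0.4  0.1 -0.4] -3.183415312476894e-05
side [([187.3, -11.7], 156, (np.float64(391.7), np.float64(187.7))), ([43.2, -79.9], 36, (np.float64(319.8), np.float64(220.1)))]
[-0.0525, -0.001, 0.0077, np.float64(0.017)]
-- [ 1.14000000e+02 -1.11117132e-14] [0.6683269  0.10025815 0.0435    ] -0.19099999999999995
```

View pics/side15.png

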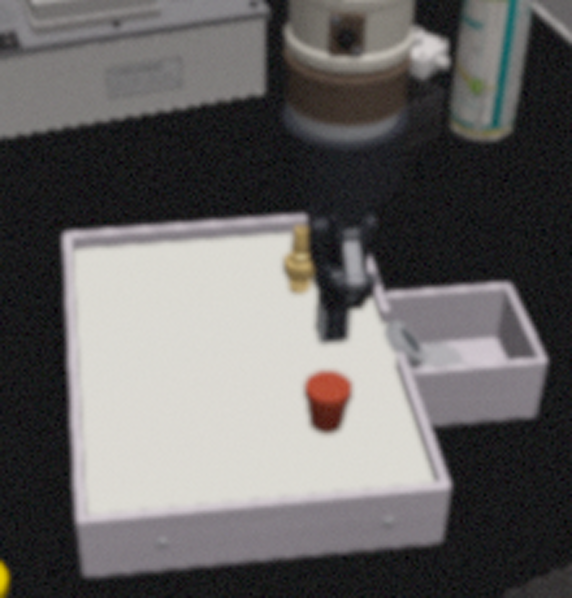

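>>> send_rows(
  moves=[
    [0, -0.001, 0.0075, 0],
    [-0.006, 0, 0, 0],
    [-0.006, 0, 0, 0],
    [-0.006, 0, 0, 0],
    [-0.006, 0, 0, 0],
    [-0.006, 0, 0, 0],
    [-0.005, 0, 0, 0],
    [-0.005, 0, 0, 0],
    [0, 0, 0, 0],
    [0, 0, 0, 0],
  ],
)

```text
clock: 25.45
eef_pos: [0.655, 0.1025, 0.0422]
tool_rot: [0.095, 0.996, -0.0, -0.0]
ft_force: [-0.7, -0.4, -0.0]
grip_width: 0.0001
```

```bash
python3 look.py 16 side
```

```text
25.45 [0.655  0.1025 0.0422] [100.5  -0.4] 0.002 [-0.7 -0.4 -0. ] 0.00012446186209934105
side [([187.4, -12.1], 156, (np.float64(391.8), np.float64(187.8))), ([43.2, -79.9], 34, (np.float64(319.8), np.float64(220.1)))]
```

View pics/side16.png

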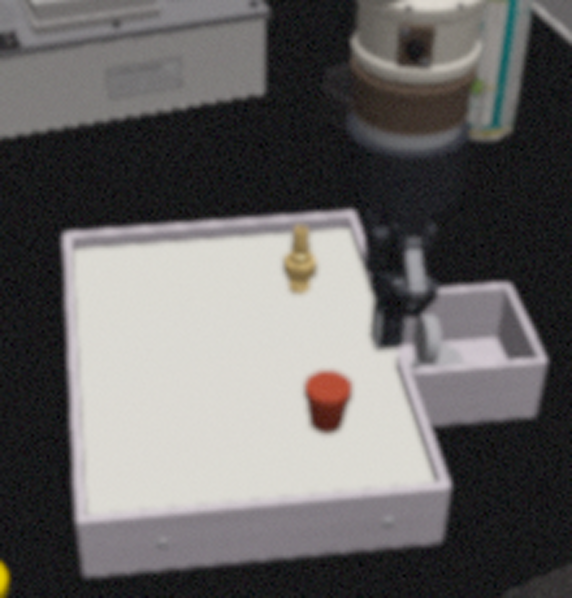

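The third disc is now upright in the well at (428,338). A bit more push should lay it over.

>>> send_rows(
  moves=[
    [-0.004, 0, 0, 0],
    [-0.004, 0, 0, 0],
    [-0.004, 0, 0, 0],
    [-0.003, 0, 0, 0],
    [0, 0, 0, 0],
    [0, 0, 0, 0],
    [0, 0, 0, 0],
  ],
)

```text
clock: 26.2
eef_pos: [0.6696, 0.0997, 0.0422]
tool_rot: [0.094, 0.996, -0.0, -0.0]
ft_force: [0.7, -0.4, 0.3]
grip_width: 0.0001
```

```bash
python3 look.py 17 side
```

```text
26.2 [0.6696 0.0997 0.0422] [115.4  -0.3] 0.002 [ 0.7 -0.4  0.3] 7.496315850480717e-05
side [([187.2, -12.0], 155, (np.float64(391.7), np.float64(187.8))), ([44.4, -78.9], 39, (np.float64(320.4), np.float64(219.6)))]
```

View pics/side17.png

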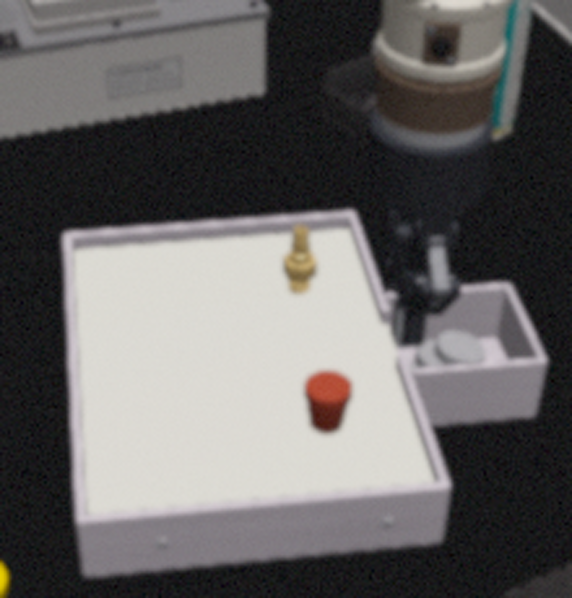

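The third disc has toppled flat inside the slot at (460,348). I'll withdraw straight back through the gate, rise, and take a final look.

>>> send_rows(
  moves=[
    [0.01, 0, 0, 0],
    [0.015, 0, 0, 0],
    [0.015, 0, 0, 0],
    [0.01, 0, 0, 0],
    [0.005, 0, -0.025, 0],
    [0.005, 0, -0.025, 0],
    [0.005, 0, -0.025, 0],
    [0.02, 0, -0.025, 0],
    [0.03, 0, -0.01, 0],
    [0.03, 0, 0, 0],
    [0.03, 0.01, 0, 0],
    [0.03, 0.02, 0, 0],
    [0.03, 0.02, 0, 0],
    [0.03, 0.02, 0, 0],
    [0.03, 0.02, 0, 0],
    [0, 0, 0, 0],
    [0, 0, 0, 0],
    [0, 0, 0, 0],
  ],
)

```text
clock: 28.05
eef_pos: [0.3976, 0.2433, 0.1525]
tool_rot: [0.095, 0.995, 0.0, 0.0]
ft_force: [-0.2, 0.3, 0.4]
grip_width: 0.0001
```

```bash
python3 look.py 18 side top
python3 - <<'E'
from h import *
a=cv2.imread('pics/top0.png').astype(int)
p,_=cams.camera('top'); hs=cv2.cvtColor(p,cv2.COLOR_BGR2HSV)
print([(b[0],b[1]) for b in blobs('top',p,(hs[...,1]>100)&(hs[...,2]>60),40)])
E
```

```text
28.05 [0.3976 0.2433 0.1525] [-179.   89.] 0.001 [-0.2  0.3  0.4] 8.10666769701396e-05
side [([187.4, -12.1], 156, (np.float64(391.8), np.float64(187.8))), ([43.5, -80.2], 35, (np.float64(320.0), np.float64(220.2)))]
top [([156.0, -44.1], 34, (np.float64(292.1), np.float64(121.5)))]
[((np.float64(94.1), np.float64(6.6)), 431), ((np.float64(221.3), np.float64(157.7)), 44), ((np.float64(296.3), np.float64(175.0)), 190), ((np.float64(374.6), np.float64(208.6)), 260), ((np.float64(370.6), np.float64(241.6)), 264), ((np.float64(521.7), np.float64(268.5)), 165), ((np.float64(312.1), np.float64(302.5)), 298)]
```

View pics/side18.png

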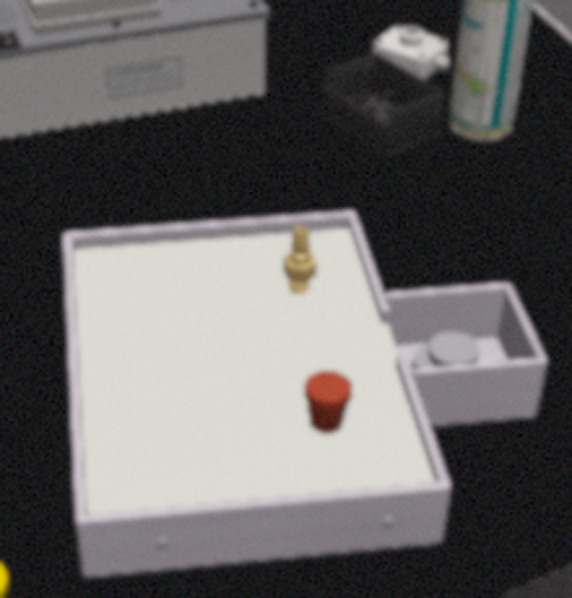

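View pics/top18.png

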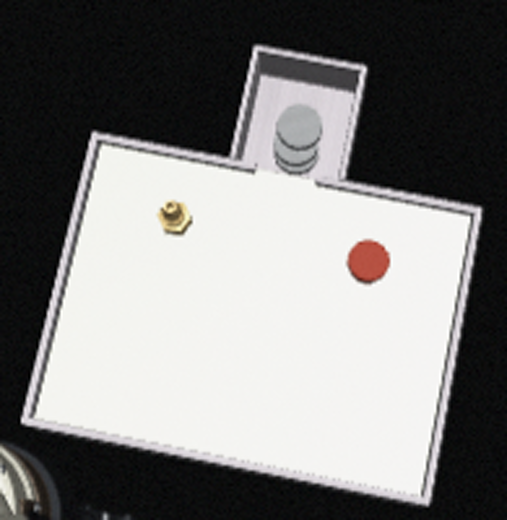

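The top view shows all three discs stacked flat in the slot around (297,140), below deck level. The fitting at (221.3,157.7), the plug at (296.3,175.0) and the three look-alikes have the same pixel positions as at the start. The arm is clear, so I'm handing in.

```bash
python3 -c "
from workcell import order; print(order.job_done())"
```

```text
the job is handed in; nothing more can be done
None
```

All three steel discs are in the slot. I pushed them through the gate one at a time, sliding them along the deck with the fingers about 24 mm apart as a two-point cradle. I handed the job in at about 28 s of the 72 s allowed.

- **Second disc:** it first came to rest on edge in the slot, leaning on the deck lip. The third disc knocked it flat on its way in.
- **Third disc:** it hung on the deck lip and didn't drop by itself. I pushed it the rest of the way with the fingers shut, reaching through the gate, and it fell flat onto the other two.
- **Last checks:** the final pictures show the three discs stacked below deck level and an otherwise empty deck. The fitting, the plug and the three coloured look-alikes are at the same pixel positions as at the start. The measured force at the end of each move was never above about 1.3 N, and the arm ended clear of everything.
- **Disagreement:** the two cameras differed by about 2 mm on the tray and 3–4 mm on the discs along tray y. I used their average, and no contact with the gate posts showed.

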